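# Shut the vacuum box and hold the pump at its mark

## Task

Close the cheese vacuum box: press the front of its hinged lid down until it snaps fully shut. Then take the black knob of the hand pump beside it and pull it out towards the front, against its spring, until the yellow pointer stands over the red marker block, and finish still gripping the knob and holding it there. Leave the red marker where it is set and do not disturb the mug, the loose cheese piece and the roll of tape.

Things in the scene. Friction and masses are not known exactly. Their poses are not given: they have to be found in the camera images.
- vac_unit: The vacuum box unit, fixed to the table: an aluminium base plate 155 x 208 mm carrying a white box (130 x 110 mm, 72 mm high, a cheese wedge inside) on its right (-y) half and a steel hand pump on its left (+y) half. Origin: on the table, near the middle of the plate. Its x axis points from its front (near the robot) to its back, where the lid hinge is; y to the left; z up. It stands at a different position and yaw each time.
- vac_lid (a joint): Hinge of the lid (clear pane in a blue frame). 0 = fully shut and level, positive = front edge raised (rad). It starts half open and stays where it is left (hinge friction). About 0.08 rad before shut the clip on its front meets a sprung roller; it takes about 11 N at the pad to press past it, easing off below 0.06 rad; pressed right down it snaps to 0 and stays shut.
- lid_press (a point): Centre of the top of the ridged black rubber press pad (24 x 50 mm) in the middle of the lid's front edge, where to push. It moves with the lid: 137 mm in front of the hinge line and 8 mm above the lid's plane through it; axes turn with the lid. 84 mm above the table when shut.
- lid_hinge (a point): Point on the lid's hinge line (parallel to the unit's y axis), in the middle of the lid's width, at the back of the box, 76 mm above the table. Does not move with the lid. Behind it a clear glass screen, 240 mm high, stands across the counter, 0.61 m ahead of the robot, from 0.24 m left of the robot's middle to the far right.
- pump_rod (a joint): Travel of the pump rod, m. 0 = fully in, positive = pulled out towards the front (the unit's -x), at most 0.065. A spring pulls it back in: about 4 N at rest, about 12 N at 0.05 m.
- knob (a point): Middle of the grip of the pump's black knob: an upright round post, 22 mm in diameter, its grip from 60 to 114 mm above the table (this point is 92 mm above it). Moves with the rod. Fingers fit all round it from above; the pump barrel behind it (its front end 19 mm behind the knob's axis when in) is 54 mm high, and the box beside it (its shut lid's edge 53 mm to the right) 81 mm.
- pointer (a point): Tip of the yellow pointer, a thin bar 4 mm wide that reaches from the rod to the left (+y), 40 mm above the table, over the marker's rail. Moves with the knob, same x in the unit's frame.
- mark (a point): Centre of the top of the red marker block, 12 mm long along the pull (the unit's x) and 14 mm wide, on a rail left of the rod, clamped stiffly 22 to 55 mm in front of the pointer's rest place. Just below the pointer's path. Axes as the unit's.
- mug_mid (a point): Loose spotted white mug, 91 mm high, on the counter to the right; point half-way up. Bystander.
- cheese_piece_mid (a point): Loose wrapped cheese wedge, 69 x 101 x 47 mm, on the counter to the right; point half-way up. Bystander.
- tape_mid (a point): Loose roll of cream tape lying flat, 62 mm wide, 19 mm high, on the table to the right of the unit; point half-way up. Bystander.

How it is judged (in metres and radians):
On the way, in this order (a step that is already met when the one before it is completed fails the run):
1. the lid is pressed fully shut, past its catch (value of joint vac_lid below 0.02 rad), for 0.2 s.
2. the pump is pulled out until the pointer stands over the red marker (x of pointer in the frame of mark between -0.006 and 0.006 m), for 0.3 s.
At the end, for the whole second after the job is handed in: The lid is fully shut (within 0.02 rad), the fingers hold the pump (more than 2 N), and the pointer stands still over the red marker block, its tip within 6 mm of the block's middle along the pull; the mug, cheese piece and tape are within 20 mm of where they stood (all of step 2 and value of joint vac_lid below 0.02 rad and velocity of joint pump_rod between -0.01 and 0.01 m/s and contact force between the fingers and pump_rod above 2 N and distance of each of mug_mid, cheese_piece_mid, tape_mid from where it was at the start of the episode below 0.02 m); the arm keeps its last pose, push and grip.
It fails at once if the red marker is shifted on its rail (more than 5 mm) (distance of mark from where it was at the start of the episode above 0.005 m).
It fails at once if the mug, the cheese piece or the tape is disturbed (moved more than 20 mm) (distance of any of mug_mid, cheese_piece_mid, tape_mid from where it was at the start of the episode above 0.02 m).
It also fails if it takes over 46 s, if anything falls off the work surface, if the arm or the gripper's body presses on something with over 40 N, if the wrist force passes 120 N, or if a joint passes its speed limit or range.

## Robot

A 7-joint arm with a two-finger parallel gripper is mounted at the origin on a cart in front of the work surface, level with it; the furniture and walls round the work are solid. World frame = base frame: x ahead of the robot, y to its left, z up, the work surface at z = 0. Lengths are in mm, angles in rad, forces in N, time in s.
With the tool pointing down it reaches from about 400 to 875 mm from the base axis. Payload 4.4 kg.
Tool frame: the origin (TCP) lies at the very end of the fingers, on their centre line; the grasp point (between the pads) lies 19 mm behind it; z points along the fingers, y is the direction in which the jaws open and shut (so a half turn about z gives the same grasp; the last joint's range is limited). The gripper opens to 85 mm and grips with 20 to 120 N. Pads are 22 mm wide; open, the fingers measure 114 mm over their backs; the gripper's body (76 mm by 85 mm) begins 54 mm behind the grasp point. The pads swing forward as they close: fully open they stand 13 mm farther back than shut.
Start: joints at [1.108, 0.628, 0.038, 1.517, -0.027, 0.996, -0.02], TCP at [251.233, -599.5, 231.313] pointing down, gripper open.
Joint ranges: [-3.06, 3.06], [-0.37, 2.12], [-1.25, 1.32], [0.18, 2.47], [-1.1, 4.24], [0.23, 1.98], [-2.94, 2.94]. Speed limits (rad/s): [2.57, 2.57, 3.14, 3.14, 3.14, 3.14, 3.14].

## Interface

Orientations are given as [roll, pitch, yaw] about the fixed x, y, z axes, in that order (R = Rz(yaw) Ry(pitch) Rx(roll)).
In Python, from cell import ctrl gives the robot as it stands.
- The arm moves only by the shell command python3 -m pendant 'ROWS'. ROWS is JSON, a list of rows, each a list of 7 numbers: the shift along the world's x, y, z in m, then the turn, a rotation vector about the world's x, y, z in rad, then the opening, from -1 (shut) to 1 (fully open). A call has 1 to 8 rows; each row is the pose to reach, as a shift and turn from the pose commanded when the call began; what a row does not reach only later rows make up. A row lasts 1/10 s, in which the tool goes at most 50 mm and 8.59 degrees, less where a joint would pass 70% of its speed; a pose out of reach is approached as far as the arm can. A call with a gripper value outside its range is refused whole. The fingers move at their own pace and stop on an object; the grip force is fixed at half the most. Time passes only in rows, so rows that repeat a pose let the fingers close. It gives the time, the measured TCP pose, the force and the opening at its end, in the units of the state.
- ctrl.read_state(): the state, without advancing time (a new reading comes with each control period).
- ctrl.get_image(name): name is "scene" or "top" or "wrist"; returns the picture (400x640x3 uint8, blue, green, red); there is no depth.
- ctrl.get_calibration(name): a dict with "fx", "fy", "cx", "cy" (pixels), "R" (3x3) and "t" (3): a world point X has camera coordinates R X + t. Camera axes: x right, y down, z forward; pixel columns grow to the right and rows downward; lengths in mm; the calibration is good to about 2 mm. A picture is of the moment at which its call begins: read the wrist's pose just before it. get_calibration takes no time and is no camera call; for the wrist camera it gives the pose at the moment of the call.
- ctrl.finish_job(): hands the job in, once; it reports no verdict.
The state is a dict: "clock": time; "qpos": joint angles; "qd": joint speeds; "tau": joint torques, N m; "eef_pos": TCP position; "tool_rot": TCP orientation; "force": force on the tool from outside, world axes, zero at the start; "torque": the same for the moment, N m; "width": finger opening in mm.
Only numpy, scipy, OpenCV 4.12 (cv2) and the standard library are available. Lean on these libraries where they do the work, as an engineer would, in place of code of your own. Each camera call takes 0.05 s, during which the arm holds its last target. There are 200 camera calls.

## Working session

There is one attempt and no reset: what is moved stays moved. The work goes in short steps, Python scripts to look and compute and a shell command to move; the robot and the scene stay as the last step left them, time stands still between calls to the robot, and variables do not carry over. Pictures are saved under pics/ and viewed, about 8 in all and at most 12, crops included, and the job is handed in when it is done.

```bash
mkdir -p pics; python3 - <<'E'
from cell import ctrl
import cv2
for n in("scene","top"):
    cv2.imwrite(f"pics/{n}0.png",ctrl.get_image(n)); c=ctrl.get_calibration(n); print(n,c)
s=ctrl.read_state();print(s)
E
```

```text
scene {'fx': 361.23294239473773, 'fy': 361.23294239473773, 'cx': 319.5875382100513, 'cy': 200.65907893129517, 'R': array([[-0.78196759, -0.62300908,  0.01965641],
       [-0.3101826 ,  0.36158423, -0.87922898],
       [ 0.54066019, -0.69362564, -0.47599373]]), 't': array([373.29760551, 208.23692922, 895.70421813])}
top {'fx': 507.1321449902535, 'fy': 507.1321449902535, 'cx': 317.37481595577725, 'cy': 198.70004995004467, 'R': array([[-0.02176938, -0.99969618, -0.01156023],
       [-0.98616453,  0.02337249, -0.16411352],
       [ 0.16433385,  0.00782764, -0.98637372]]), 't': array([  12.10342931,  471.62167278, 1751.9428665 ])}
{'clock': 0.1, 'qpos': array([ 1.10820371,  0.62925769,  0.03847385,  1.51828477, -0.02700495,
        0.99630804, -0.02000875]), 'qd': array([ 0.00124825, -0.00213279,  0.0010074 , -0.00259803,  0.00062021,
       -0.00011604,  0.00126938]), 'tau': array([ 2.76006402e-03, -5.64528036e+01,  1.22968566e+00, -1.93975210e+01,
        1.10534034e-02,  5.35562576e-03,  6.20586479e-05]), 'eef_pos': array([ 250.99239684, -598.96470128,  230.47359522]), 'tool_rot': array([-3.13985387e+00,  3.12353493e-05,  3.96757290e-01]), 'force': array([-0.0963574 , -0.50920904,  0.25594363]), 'torque': array([-0.00667499, -0.02856119,  0.0215752 ]), 'width': 85.43149823084777}
```

View pics/scene0.png

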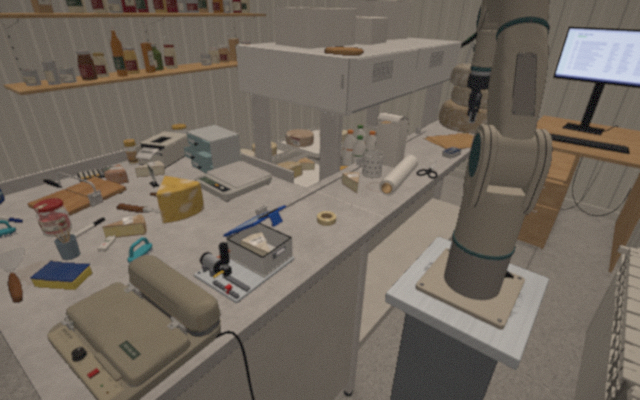

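View pics/top0.png

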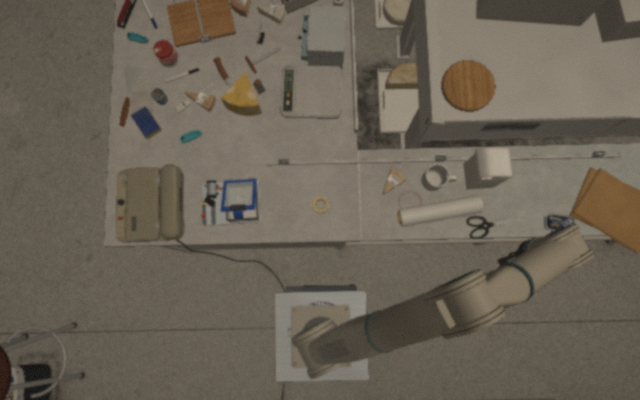

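Scene: the box (260,250), lid half open (255,222) and pump (222,265). Top: the unit spans about (202..258,178..224), tape at (320,205), mug at (436,177), cheese at (393,180). I'll enlarge both views of the unit next.

```bash
python3 - <<'E'
import cv2,numpy as np
a=cv2.imread("pics/top0.png")[165:235,190:270]; b=cv2.imread("pics/scene0.png")[195:305,190:300]
a=cv2.resize(a,None,fx=8,fy=8,interpolation=2); b=cv2.resize(b,None,fx=5,fy=5,interpolation=2)
cv2.imwrite("pics/topc.png",a);cv2.imwrite("pics/scenec.png",b)
E
```

```text
(no output)
```

View pics/topc.png

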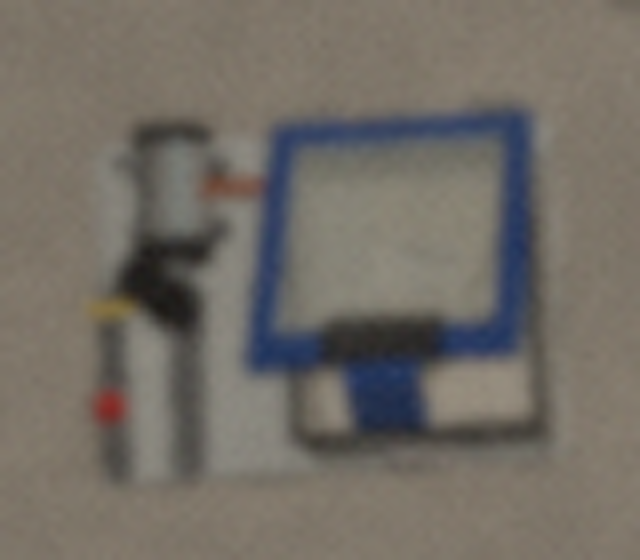

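View pics/scenec.png

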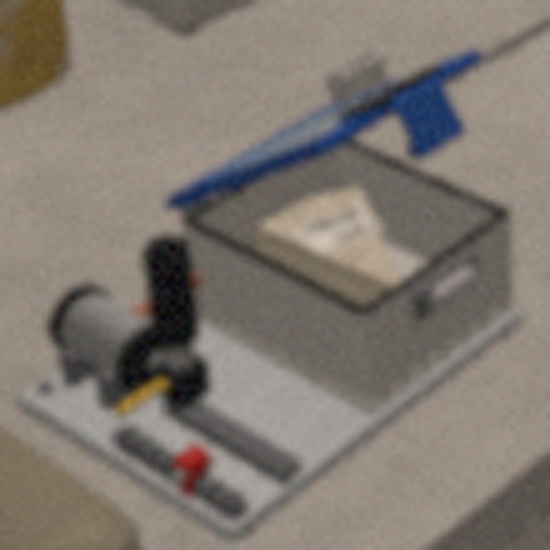

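```bash
cat > h.py <<'E'
from cell import ctrl
import numpy as np
def ray(n,u,v,z,c=None):
    c=c or ctrl.get_calibration(n);R=np.array(c["R"]);t=np.array(c["t"])
    o=-R.T@t;d=R.T@np.array([(u-c["cx"])/c["fx"],(v-c["cy"])/c["fy"],1]);return o+d*(z-o[2])/d[2]
E
python3 - <<'E'
from h import *
np.set_printoptions(precision=1,suppress=True)
T=lambda u,v,z:ray("top",190+u/8-.5+.06,165+v/8-.44,z)
S=lambda u,v,z:ray("scene",190+u/5-.4,195+v/5-.4,z)
for n,u,v,z in[("FL",85,483,5),("FR",550,455,5),("BL",95,150,5),("ptr",90,308,40),("mark",110,406,36),("knob",180,315,114),("hingeL",280,128,76),("hingeR",528,115,76),("boxFL",300,440,72),("boxFR",548,435,72)]:print(n,T(u,v,z))
for n,u,v,z in[("FL",235,535,5),("FR",520,318,5),("BL",25,400,5),("ptr",122,408,40),("mark",193,455,36),("knob",167,247,114),("boxBR",350,140,72),("boxFR",505,210,72),("boxFL",370,310,72),("boxBL",187,215,72)]:print("S",n,S(u,v,z))
for z in(110,120,130,140,150,160):print("pad",z,T(385,335,z))
E
```

```text
FL [392.2 423.    5. ]
FR [400.  214.7   5. ]
BL [544.  420.9   5. ]
ptr [465.8 413.6  40. ]
mark [422.4 405.   36. ]
knob [449.8 357.5 114. ]
hingeL [537.4 323.2  76. ]
hingeR [540.5 215.   76. ]
boxFL [400.7 314.2  72. ]
boxFR [400.4 207.1  72. ]
S FL [393.2 409.    5. ]
S FR [401.7 206.8   5. ]
S BL [545.9 414.5   5. ]
S ptr [467.1 410.4  40. ]
S mark [420.1 407.3  36. ]
S knob [465.  376.2 114. ]
S boxBR [520.8 213.1  72. ]
S boxFR [409.4 208.5  72. ]
S boxFL [401.1 312.3  72. ]
S boxBL [530.8 317.1  72. ]
pad 110 [439.8 271.3 110. ]
pad 120 [438.2 269.6 120. ]
pad 130 [436.7 267.9 130. ]
pad 140 [435.2 266.3 140. ]
pad 150 [433.6 264.6 150. ]
pad 160 [432.1 262.9 160. ]
```

```bash
python3 -m pendant '[[0.015,0.04,0.01,0,0,0.07,-1],[0.03,0.085,0.02,0,0,0.15,-1],[0.05,0.13,0.03,0,0,0.22,-1],[0.07,0.175,0.03,0,0,0.3,-1],[0.09,0.22,0.03,0,0,0.38,-1],[0.11,0.26,0.03,0,0,0.45,-1],[0.13,0.3,0.03,0,0,0.53,-1],[0.15,0.34,0.03,0,0,0.6,-1]]'
```

```text
clock: 0.9
eef_pos: [401.6, -257.7, 261.3]
tool_rot: [-3.142, 0.0, 1.0]
force: [0.9, -0.1, 1.2]
width: 0.2
```

```bash
python3 -m pendant '[[0.015,0.04,0,0,0,0.05,-1],[0.03,0.085,0,0,0,0.1,-1],[0.045,0.13,0,0,0,0.15,-1],[0.05,0.175,0,0,0,0.2,-1],[0.05,0.22,0,0,0,0.25,-1],[0.05,0.265,0,0,0,0.3,-1],[0.045,0.31,0,0,0,0.35,-1],[0.04,0.355,0,0,0,0.4,-1]]'; python3 -m pendant '[[0,0.045,0,0,0,0.05,-1],[0,0.09,0,0,0,0.1,-1],[0,0.12,0,0,0,0.15,-1],[0,0.14,0,0,0,0.2,-1],[0,0.14,0,0,0,0.21,-1]]'
python3 - <<'E'
from h import *
import cv2
c=ctrl.get_calibration("wrist");print(c,ctrl.read_state()["eef_pos"])
cv2.imwrite("pics/w1.png",ctrl.get_image("wrist"))
E
```

```text
clock: 1.7
eef_pos: [440.7, 97.2, 261.2]
tool_rot: [-3.141, 0.0, 1.399]
force: [1.2, 0.5, 0.3]
width: -0.0
clock: 2.2
eef_pos: [440.7, 238.3, 261.2]
tool_rot: [-3.141, -0.002, 1.613]
force: [-0.4, -0.9, 0.8]
width: -0.2
{'fx': 358.6790029323498, 'fy': 358.6790029323498, 'cx': 318.3387434981117, 'cy': 200.34099118927378, 'R': array([[ 9.99110900e-01,  4.21575515e-02, -3.87811207e-04],
       [ 4.03479011e-02, -9.53474851e-01,  2.98760364e-01],
       [ 1.22252372e-02, -2.98510383e-01, -9.54328085e-01]]), 't': array([-451.46101433,  160.33700511,  474.52660038])} [440.69888309 238.27447827 261.15221549]
```

View pics/w1.png

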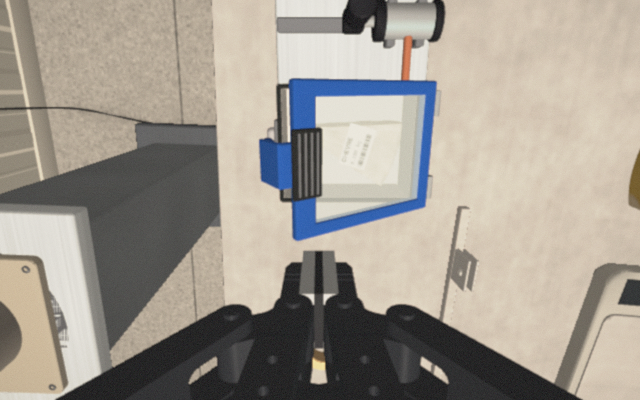

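The wrist view (right = +x, up = +y) shows the pad at (307,164). The lid's front corners are at (292,80) and (297,237), the hinge corners at (434,83) and (424,204), the knob near (358,14) and the plate's front edge at column 278.

```bash
python3 - <<'E'
from h import *
np.set_printoptions(precision=1,suppress=True)
for z in(150,160,170,180,190):print(z,ray("wrist",307,164,z),ray("top",190+385/8-.44,165+335/8-.44,z))
print("hinge",ray("wrist",434,83,76),ray("wrist",424,204,76), "boxfront",ray("wrist",281,86,72),ray("wrist",281,199,72))
E
```

```text
150 [433.  258.3 150. ] [433.6 264.6 150. ]
160 [433.3 260.4 160. ] [432.1 262.9 160. ]
170 [433.5 262.5 170. ] [430.5 261.2 170. ]
180 [433.8 264.5 180. ] [429.  259.6 180. ]
190 [434.  266.6 190. ] [427.4 257.9 190. ]
hinge [539.5 318.8  76. ] [544.9 208.1  76. ] boxfront [406.1 311.1  72. ] [406.9 206.5  72. ]
```

```bash
python3 -m pendant '[[-0.006,0.012,-0.03,0,0,0,-1],[-0.012,0.024,-0.06,0,0,0,-1],[-0.012,0.024,-0.08,0,0,0,-1],[-0.013,0.024,-0.09,0,0,0,-1],[-0.018,0.024,-0.1,0,0,0,-1],[-0.023,0.024,-0.11,0,0,0,-1],[-0.026,0.024,-0.12,0,0,0,-1],[-0.029,0.024,-0.13,0,0,0,-1]]'
```

```text
clock: 3.05
eef_pos: [412.9, 258.5, 131.2]
tool_rot: [3.14, 0.0, 1.605]
force: [-0.1, -1.6, 1.1]
width: 0.2
```

```bash
python3 -c "
from h import *
import cv2
cv2.imwrite('pics/w2.png',ctrl.get_image('wrist'))
s=ctrl.read_state();print(s['eef_pos'],s['force'])"
```

```text
[411.57160638 258.24875984 129.787455  ] [-0.30346529 -0.48652311 -0.30920652]
```

View pics/w2.png

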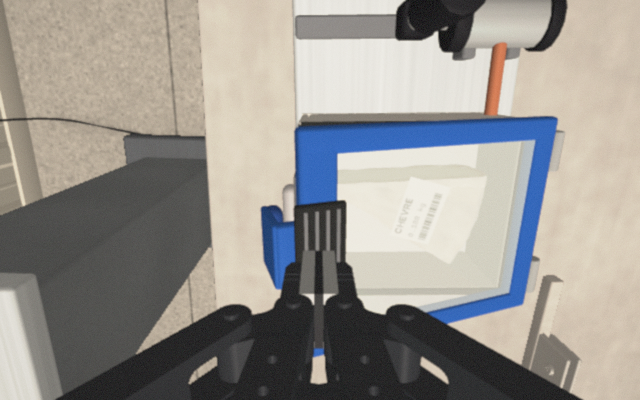

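The fingertips (320,255) sit on the middle of the pad (295–345, 203–~303), and the lid has come down. I'll keep pressing.

```bash
python3 -m pendant '[[-0.002,0.001,-0.01,0,0,0,-1],[-0.004,0.001,-0.02,0,0,0,-1],[-0.006,0.001,-0.03,0,0,0,-1],[-0.007,0.001,-0.037,0,0,0,-1],[-0.007,0.001,-0.043,0,0,0,-1],[-0.007,0.001,-0.048,0,0,0,-1],[-0.007,0.001,-0.05,0,0,0,-1]]'
```

```text
clock: 3.8
eef_pos: [404.7, 260.6, 83.2]
tool_rot: [3.141, 0.001, 1.607]
force: [-9.6, -4.5, 49.9]
width: -0.1
```

```bash
python3 -m pendant '[[0,0,0.002,0,0,0,-1],[0,0,0.002,0,0,0,-1],[0,0,0.03,0,0,0,-1],[0.01,0.01,0.07,0,0,0,-1],[0.02,0.02,0.11,0,0,0,-1],[0.03,0.03,0.13,0,0,0,0],[0.04,0.04,0.14,0,0,0,1],[0.04,0.04,0.14,0,0,0,1]]'
python3 - <<'E'
from h import *
import cv2,pickle
c=ctrl.get_calibration("wrist");pickle.dump(c,open("w3.pkl","wb"));s=ctrl.read_state();print(s["eef_pos"],s["width"])
cv2.imwrite("pics/w3.png",ctrl.get_image("wrist"))
E
```

```text
clock: 4.6
eef_pos: [447.2, 302.4, 222.4]
tool_rot: [3.138, -0.003, 1.607]
force: [0.1, -0.7, -0.3]
width: 43.5
[447.23959221 302.41957111 222.35028892] 43.49043943326552
```

View pics/w3.png

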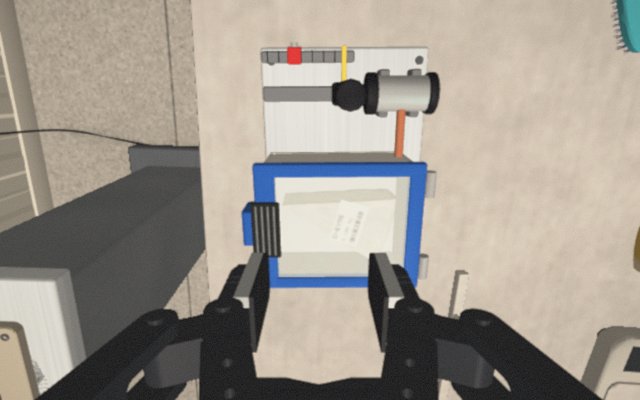

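The lid looks shut and level (254–427, 163–287). The knob head is at (350,95), the pointer tip at (344,47) and the red block's top at (294,53).

```bash
python3 - <<'E'
from h import *
import pickle;c=pickle.load(open("w3.pkl","rb"))
np.set_printoptions(precision=1,suppress=True)
for n,u,v,z in[("knob",350,95,114),("knob92",350,95,92),("ptr",344,48,40),("mark",294,53,36),("PL0",262,48,5),("PL1",428,47,5),("lidBL",427,163,80),("lidFL",254,163,80),("lidFR",259,287,80),("lidBR",419,287,80)]:print(n,ray(0,u,v,z,c))
E
```

```text
knob [467.6 374.2 114. ]
knob92 [469.6 374.   92. ]
ptr [466.8 411.   40. ]
mark [424.6 405.9  36. ]
PL0 [392.8 411.8   5. ]
PL1 [547.3 418.3   5. ]
lidBL [536.3 323.3  80. ]
lidFL [396.3 318.3  80. ]
lidFR [398.9 204.8  80. ]
lidBR [543.4 209.7  80. ]
```

```bash
python3 -m pendant '[[0.007,0.024,0,0,0,0,1],[0.014,0.048,0,0,0,0,1],[0.02,0.072,0,0,0,0,1],[0.02,0.072,-0.03,0,0,0,1],[0.02,0.072,-0.06,0,0,0,1],[0.02,0.072,-0.08,0,0,0,1],[0.02,0.072,-0.08,0,0,0,1]]'
python3 - <<'E'
from h import *
import cv2,pickle
c=ctrl.get_calibration("wrist");pickle.dump(c,open("w4.pkl","wb"));s=ctrl.read_state();print(s["eef_pos"],s["width"])
cv2.imwrite("pics/w4.png",ctrl.get_image("wrist"))
E
```

```text
clock: 5.35
eef_pos: [462.3, 369.4, 136.9]
tool_rot: [-3.134, 0.006, 1.607]
force: [0.0, -0.3, -0.5]
width: 85.2
[462.29849464 369.39291227 136.85893733] 85.18534643205008
```

View pics/w4.png

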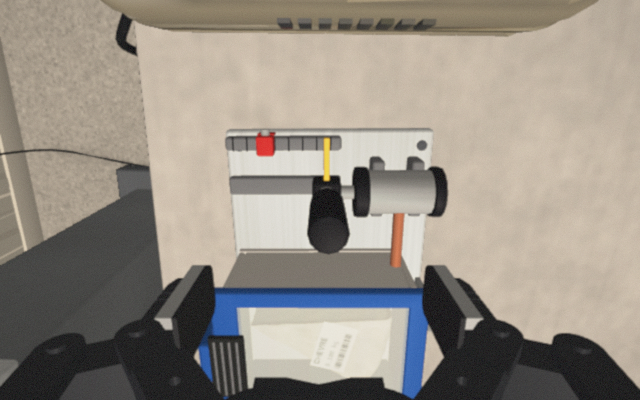

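Knob top at (328,234), pointer tip at (326,139) and red top at (265,142), with the knob between the fingers.

```bash
python3 - <<'E'
from h import *
import pickle;c=pickle.load(open("w4.pkl","rb"))
np.set_printoptions(precision=1,suppress=True)
for n,u,v,z in[("knob",328,234,114),("ptr",326,140,40),("mark",265,141,36)]:print(n,ray(0,u,v,z,c))
s=ctrl.read_state();print(s["eef_pos"])
E
```

```text
knob [468. 375. 114.]
ptr [466.4 411.1  40. ]
mark [425.1 408.3  36. ]
[463.4 370.7 138.9]
```

```bash
python3 -m pendant '[[0,0,-0.02,0,0,0,1],[0,0,-0.045,0,0,0,1],[0,0,-0.065,0,0,0,1],[0,0,-0.065,0,0,0,1],[0,0,-0.065,0,0,0,1]]'
```

```text
clock: 5.9
eef_pos: [465.5, 372.8, 77.2]
tool_rot: [3.141, -0.001, 1.607]
force: [0.3, 0.3, 0.6]
width: 85.3
```

```bash
python3 -m pendant '[[0.002,0.002,-0.002,0,0,0,1],[0.002,0.002,-0.002,0,0,0,-1],[0.002,0.002,-0.002,0,0,0,-1],[0.002,0.002,-0.002,0,0,0,-1],[0.002,0.002,-0.002,0,0,0,-1],[0.002,0.002,-0.002,0,0,0,-1],[0.002,0.002,-0.002,0,0,0,-1],[0.002,0.002,-0.002,0,0,0,-1]]'
```

```text
clock: 6.7
eef_pos: [467.0, 374.5, 74.7]
tool_rot: [-3.141, 0.0, 1.607]
force: [-2.4, -1.1, 5.0]
width: 20.7
```

```bash
python3 -m pendant '[[-0.01,0,0,0,0,0,-1],[-0.02,-0.001,0,0,0,0,-1],[-0.03,-0.001,0,0,0,0,-1],[-0.038,-0.001,0,0,0,0,-1],[-0.042,-0.0015,0,0,0,0,-1],[-0.042,-0.0015,0,0,0,0,-1],[-0.042,-0.0015,0,0,0,0,-1],[-0.042,-0.0015,0,0,0,0,-1]]'
python3 - <<'E'
from h import *
import cv2,pickle
c=ctrl.get_calibration("wrist");pickle.dump(c,open("w5.pkl","wb"));s=ctrl.read_state();print(s["eef_pos"],s["width"],s["force"])
a=ctrl.get_image("wrist");cv2.imwrite("pics/w5f.png",a)
b=ctrl.get_image("scene")[225:305,190:270]
x=cv2.resize(a,(640,400));y=cv2.resize(b,None,fx=5,fy=5,interpolation=2)
cv2.imwrite("pics/w5.png",cv2.resize(a[0:250,150:470],None,fx=2.4,fy=2.4,interpolation=2));cv2.imwrite("pics/s5.png",y)
E
```

```text
clock: 7.5
eef_pos: [429.5, 373.0, 74.7]
tool_rot: [3.135, -0.002, 1.605]
force: [9.2, -1.5, -2.1]
width: 20.3
[429.45088272 372.98613445  74.72316822] 20.272686524516764 [ 9.22690335 -1.47549637 -2.12352848]
```

View pics/w5.png

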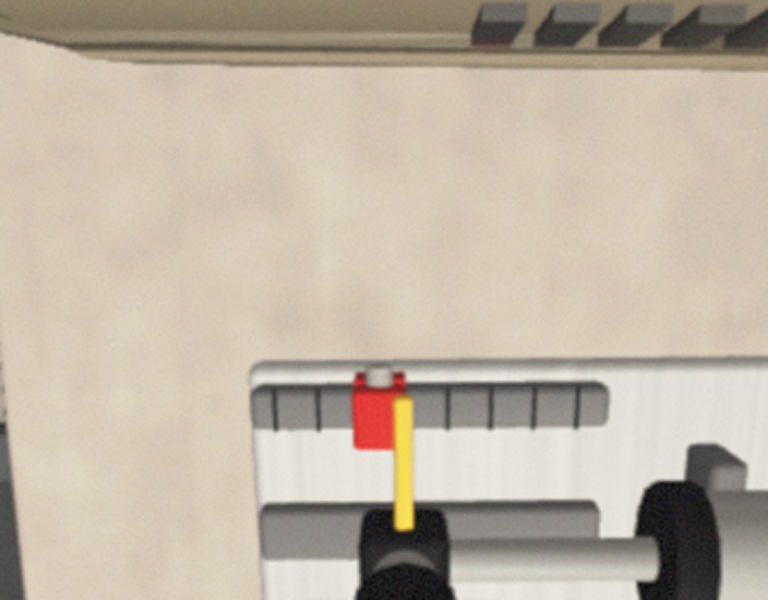

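View pics/s5.png

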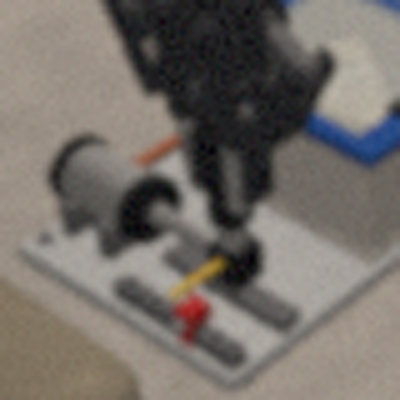

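In the wrist crop the pointer is at column 403 and the red block spans 353–404 (centre 379, 12 mm = 51 px). The pointer is about 5.6 mm short, since the arm sags under the spring.

```bash
python3 -m pendant '[[-0.003,0,0,0,0,0,-1],[-0.005,0,0,0,0,0,-1],[-0.005,0,0,0,0,0,-1],[-0.005,0,0,0,0,0,-1],[-0.005,0,0,0,0,0,-1],[-0.005,0,0,0,0,0,-1]]'
python3 - <<'E'
from h import *
import cv2
s=ctrl.read_state();print(s["eef_pos"],s["width"],s["force"])
a=ctrl.get_image("wrist");cv2.imwrite("pics/w6.png",cv2.resize(a[120:250,230:430],None,fx=4,fy=4,interpolation=2))
E
```

```text
clock: 8.2
eef_pos: [424.8, 372.8, 74.7]
tool_rot: [3.135, -0.002, 1.604]
force: [10.4, -2.1, -1.2]
width: 20.4
[424.75094363 372.79130804  74.70710447] 20.428509100664634 [10.37865104 -2.08012494 -1.22392324]
```

View pics/w6.png

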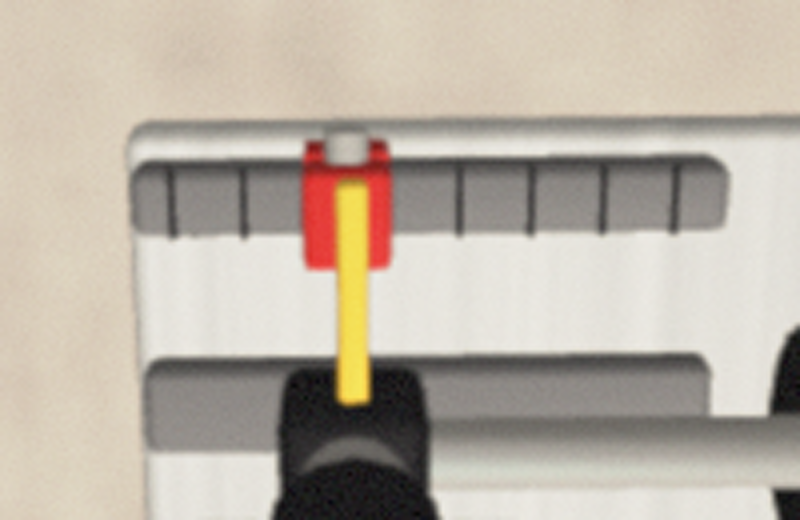

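The pointer (column 352) stands over the block (304–391, centre 347), about 0.6 mm off. I'll hold here, check that it keeps still, and take a last look at the lid and the bystanders.

```bash
python3 -m pendant '[[0,0,0,0,0,0,-1],[0,0,0,0,0,0,-1],[0,0,0,0,0,0,-1],[0,0,0,0,0,0,-1],[0,0,0,0,0,0,-1],[0,0,0,0,0,0,-1]]'
python3 - <<'E'
from h import *
import cv2
a=cv2.imread("pics/top0.png");b=ctrl.get_image("top");w=ctrl.get_image("wrist")
for n,(x,y) in dict(tape=(320,205),mug=(436,177),cheese=(393,180)).items():
    t=a[y-15:y+15,x-17:x+17];r=cv2.matchTemplate(b[y-25:y+25,x-27:x+27],t,5);_,m,_,l=cv2.minMaxLoc(r);print(n,m,l)
x=np.hstack([cv2.resize(ctrl.get_image("scene")[190:310,180:310],(433,400),interpolation=2),cv2.resize(w[120:250,250:370],(369,400),interpolation=2)])
cv2.imwrite("pics/f.png",x[:,:800])
E
```

```text
clock: 8.85
eef_pos: [424.8, 372.8, 74.7]
tool_rot: [3.135, -0.002, 1.604]
force: [10.1, -0.7, -1.1]
width: 20.4
tape 0.9134734272956848 (10, 10)
mug 0.9934645295143127 (10, 10)
cheese 0.9649205803871155 (10, 10)
```

View pics/f.png

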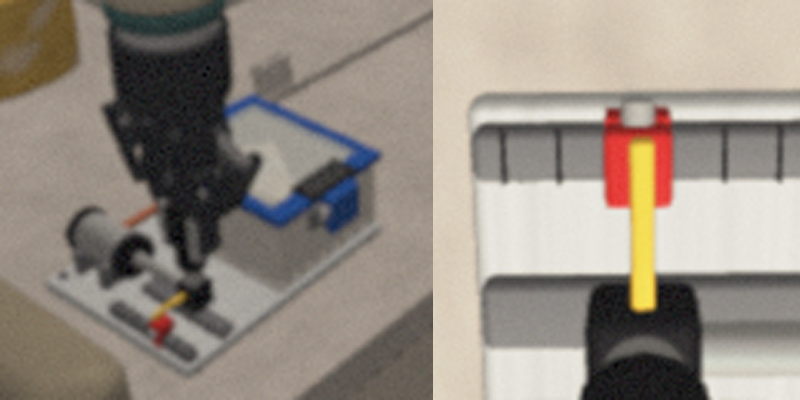

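The lid is flush and clipped (pad at 323,180). The pointer (643) is centred on the block (606–672), the bystanders haven't moved and the pose is steady.

```bash
python3 -c "
from cell import ctrl
print(ctrl.finish_job())"
```

```text
the job is handed in; nothing more can be done
None
```

I pressed the lid shut with the closed fingers, then gripped the pump knob and pulled it out to the red marker. The job was handed in at about 9 s with the knob still held. The hand-in reported no verdict.

- **Lid:** I pressed with about 50 N at the end, with the fingertips at 83 mm against 84 mm for a shut pad. The last picture shows the lid level and clipped. I judged this from the pictures and the fingertip height; there is no direct reading of the lid angle.
- **Pump:** The first pull stopped about 5.6 mm short because the arm gave under the spring. After a 5 mm correction the pointer stood about 0.6 mm from the block's middle. The tool position did not change over the last 0.6 s.
- **Grip:** The fingers are holding at 20.4 mm opening, with about 10 N of spring pull on the tool.
- **Bystanders:** The mug, cheese piece and tape showed no shift in the top camera. I checked the marker only by eye and it appeared unmoved.

No check failed. The early camera estimates of the pull distance ran from 41 to 47 mm, so I relied on the close wrist view for the final position.

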